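Start the UV curing box

ROBOT

A 6-joint arm with a two-finger parallel gripper is mounted at the origin on a cart in front of the work surface, level with it; the furniture and walls round the work are solid. World frame = base frame: x ahead of the robot, y to its left, z up, the work surface at z = 0. Lengths are in mm, angles in rad, forces in N, time in s.
With the tool pointing down it reaches from about 350 to 775 mm from the base axis. Payload 7.3 kg.
Tool frame: the origin (TCP) lies between the finger pads; the fingertips stand 14 mm ahead of it and the grasp point (between the pads) lies 5 mm behind it; z points along the fingers, y is the line along which they close (so a half turn about z gives the same grasp; the last joint's range is limited). The gripper opens to 92 mm and grips with 3 to 60 N. Pads are 19 mm wide; open, the fingers measure 130 mm over their backs; the gripper's body (75 mm by 190 mm) begins 47 mm behind the grasp point.
Start: joints at [0.963, 0.342, 1.524, -0, 1.275, -0.146], TCP at [233.909, 470.035, 214.741] pointing down, gripper open.
Joint ranges: [-2.53, 2.53], [-0.77, 2.02], [0.04, 2.7], [-1, 4.14], [0.28, 2.66], [-3.11, 3.11]. Speed limits (rad/s): [2.57, 2.57, 3.14, 3.14, 3.14, 3.14].

INTERFACE

Orientations are given as [roll, pitch, yaw] about the fixed x, y, z axes, in that order (R = Rz(yaw) Ry(pitch) Rx(roll)).
In Python, from plant import get_obs, cams, close_job gives the robot as it stands. The module is installed in compiled form; this text tells all that it offers.
- The arm moves only by the shell command python3 -m creep 'ROWS'. ROWS is JSON, a list of rows, each an object of numbers: "hand": the opening, from 0 (shut) to 1 (fully open); "tx", "ty", "tz": the shift along the tool's x, y, z in m; "spin": the turn about the tool's z in degrees. In form: [{"hand": .., "tx": .., "ty": .., "tz": .., "spin": ..}, ...]. A call has 1 to 5 rows; each row shifts and turns the commanded pose from where the row before left it, along the tool's axes as they then stand; what a row does not reach is not made up. A row lasts 1/8 s, in which the tool goes at most 62.5 mm and 10.7 degrees, less where a joint would pass 70% of its speed; a pose out of reach is approached as far as the arm can. A call is refused whole if a number of a shift passes 0.0625 or a number of a turn 10.7, either way. A call with a gripper value outside its range is refused whole. The fingers move at their own pace and stop on an object; the grip force is fixed at half the most. Time passes only in rows, so rows that do not move let the fingers close. It gives the time, the measured TCP pose, the force, the opening and the grip force at its end, in the units of the state.
- get_obs(): the state, without advancing time (a new reading comes with each control period).
- cams.capture(name): name is "scene" or "top"; returns a dict with "color" (400x640x3 uint8, red, green, blue), "K" (3x3 intrinsics, pixels), "k1" (the pictures are not rectified: a ray, as slopes to the right and down, at radius r is drawn at 1 + k1 r^2 times it, then the intrinsics apply), "R" (3x3) and "t" (3): a world point X has camera coordinates R X + t. Camera axes: x right, y down, z forward; pixel columns grow to the right and rows downward; lengths in mm; the calibration is good to about 2 mm. A picture is of the moment at which its call begins. There is no depth.
- close_job(): hands the job in; it is judged then, once.
The state is a dict: "time": time; "joint_positions": joint angles; "dq": joint speeds; "tau": joint torques, N m; "tool_pos": TCP position; "tcp_rot": TCP orientation; "contact_force": force on the tool from outside, world axes, zero at the start; "moment": the same for the moment, N m; "grip_width": finger opening in mm; "finger_force": force on a finger pad.
Only numpy, scipy, OpenCV 4.12 (cv2) and the standard library are available. Lean on these libraries where they do the work, as an engineer would, in place of code of your own. Each camera call takes 0.05 s, during which the arm holds its last target. There are 200 camera calls.

TASK

Start the UV curing box with the ring patterns in it: push its sprung lid down until the latch catches and the lid stays shut by itself, then tip the power rocker to on (the end with the bar, nearest the robot, fully down), then press the large round start key right down and let it come up again. Press only: nothing is to be lifted, and leave the box where it stands, do not touch the latch's thumb tab or press the small square stop key, and do not disturb the things around it.

Things in the scene. Friction and masses are not known exactly. Their poses are not given: they have to be found in the camera images.
- curing_box: White UV curing box on rubber feet, loose, 2.2 kg, 230 x 230 mm. Origin: centre of its underside, on the table; x to its back (lid hinge), y to its left, z up. Rear: open mirror-lined chamber, x -40 to +110 mm, rim 110 mm high, under the lid. Front: control panel, x -118 to -36 mm, sloping 0.15 rad down to the front, face 88 mm high at x -77. Left to right: rocker, latch tab, start key, stop key
- lid (a joint): Lid angle, rad: 0 shut, 0.5 to 0.8 at the start, grows as the front edge rises. White frame 230 mm wide, amber window flush with its top, 148 mm from hinge to front edge. A spring lifts it: 2 to 5 N near its front edge push it down. Over the last 15 mm at the edge the latch hook springs over its roller. Latched it stays below 0.02; unlatched it rises to about 0.5
- lid_hinge (a point): Point on the lid's hinge axis, middle of its back edge, at box x = +105 mm, 111 mm above the table; the axis runs along the box's y
- lid_press (a point): Point on top of the lid, moving with it, in the middle of its width, 105 mm from the hinge axis (42 mm behind the front edge): a good place to push. With the lid shut it lies 122 mm above the table and 0.105 m straight in front of the hinge
- latch: Black latch lever in the middle between panel and lid; origin on its pivot, 86 mm above the table. Its hook stands up to 127 mm above the table just in front of the lid's edge; its thumb tab (28 mm wide, top 102 mm above the table) reaches 11 to 29 mm forward of the pivot. Pushing the tab would release the lid: not to be touched
- rocker (a joint): Angle of the power rocker, rad: 0 off (front end up), 0.36 on (front end fully down). A sprung detent holds it at either end and it snaps over past the middle; it takes about 3 N on its end
- rocker_on_end (a point): On top of the rocker's front end (with a moulded bar, nearest the robot; the other end has a ring), 14 mm from the pivot, moving with it. Black rocker 36 mm long (along the box's x), 22 mm wide, dished top, left on the panel. From off to on this point goes 5 mm down, to 9 mm above the panel face
- start_key (a joint): Travel of the start key, m: 0 up, 0.004 fully down; springs back, 1.6 N at first and 3.2 N fully down
- start_key_top (a point): Centre of the top of the start key, moving with it: white round key, 22 mm across, standing 9.5 mm off the panel; moves down square to the panel
- stop_key (a joint): Travel of the stop key, m: 0 up, 0.004 fully down, springs back. White square key, 14 mm, at the right end of the panel, 46 mm to the right of the start key. Not to be pressed
- ring_box: Bystander: small light grey ring box, 54 x 50 x 43 mm, standing right of the curing box. Origin: centre of its underside
- flat_pliers: Bystander: flat-nose pliers with black handles, 134 mm long, 9 mm high, lying in front of the curing box. Origin: centre of the underside
- flux_bottle: Bystander: brown dropper bottle, 34 mm across, 94 mm high, standing near the table's left front corner (a similar one stands far back). Origin: centre of its underside

How it is judged (in metres and radians):
On the way, in this order (a step that is already met when the one before it is completed fails the run):
1. the lid is shut and held by its latch, with nothing pushing on it (value of joint lid below 0.03 rad and contact force between each of the arm, the fingers and lid below 0.3 N), for 0.3 s.
2. the power rocker is tipped to on (value of joint rocker above 0.3 rad and value of joint lid below 0.03 rad), for 0.1 s.
3. the start key is pressed down (all of step 2 and value of joint start_key above 0.003 m), for 0.05 s.
At the end, for the whole second after the job is handed in: The lid is latched shut (below 0.03 rad), the rocker is on (above 0.3 rad), start and stop keys are up (within 1 mm), and the box rests upright within 20 mm of where it stood (all of step 2 and value of joint each of start_key, stop_key below 0.001 m and distance of curing_box from where it was at the start of the episode below 0.02 m and linear speed of curing_box below 0.01 m/s and angle between curing_box's own z axis and vertical below 0.03 rad); the robot touches nothing.
It fails at once if the rocker is switched on with the lid not shut, or the start key pressed with the rocker off ((value of joint rocker above 0.25 rad and value of joint lid above 0.06 rad) or (value of joint start_key above 0.002 m and value of joint rocker below 0.15 rad)).
It fails at once if the stop key is pressed or the latch's thumb tab is touched (value of joint stop_key above 0.002 m or contact force between any of the fingers, the arm and latch above 0.5 N).
It fails at once if the lid is lifted further open, or the curing box lifted, tipped or pushed away (value of joint lid above 0.9 rad or (height (world z) of curing_box above 0.01 m or angle between curing_box's own z axis and vertical above 0.08 rad or distance of curing_box from where it was at the start of the episode above 0.03 m)).
It fails at once if a thing standing round the box is moved or lifted (distance of any of ring_box, flat_pliers, flux_bottle from where it was at the start of the episode above 0.02 m).
It also fails if it takes over 45 s, if anything falls off the work surface, if the arm or the gripper's body presses on something with over 40 N, if the wrist force passes 120 N, or if a joint passes its speed limit or range.

## Working session

There is one attempt and no reset: what is moved stays moved. The work goes in short steps, Python scripts to look and compute and a shell command to move; the robot and the scene stay as the last step left them, time stands still between calls to the robot, and variables do not carry over. Pictures are saved under pics/ and viewed, at most 10 in all, crops included, and the job is handed in when it is done.

```bash
mkdir -p pics; cat > h.py <<'E'
import numpy as np, cv2
from plant import get_obs, cams
def cap(n,fn):
    c=cams.capture(n); cv2.imwrite(fn,c["color"][:,:,::-1]); np.savez(fn[:-4]+'_'+'c.npz',**{k:np.array(c[k]) for k in c}); return c
def load(fn): return dict(np.load(fn[:-4]+'_c.npz'))
def ray(c,u,v):
    K=np.array(c["K"]);k=float(c["k1"]);d=np.array([k,0,0,0,0.])
    p=cv2.undistortPoints(np.array([[[u,v]]],float),K,d)[0,0]
    R=np.array(c["R"]);t=np.array(c["t"]).ravel()
    return -R.T@t, R.T@np.array([p[0],p[1],1])
def onz(c,u,v,z):
    o,d=ray(c,u,v); return o+d*(z-o[2])/d[2]
def proj(c,X):
    K=np.array(c["K"]);k=float(c["k1"]);R=np.array(c["R"]);t=np.array(c["t"]).ravel()
    return cv2.projectPoints(np.array(X,float).reshape(-1,1,3),cv2.Rodrigues(R)[0],t,K,np.array([k,0,0,0,0.]))[0].reshape(-1,2)
E
python3 - <<'E'
from h import *
for n in("scene","top"):
    c=cap(n,f"pics/{n}0.png"); print(n,c["K"],c["k1"],-np.array(c["R"]).T@np.array(c["t"]).ravel())
o=get_obs();print({k:np.round(v,3) for k,v in o.items()})
E
```

```text
scene [[386.67010481   0.         317.7133126 ]
 [  0.         386.67010481 191.46440354]
 [  0.           0.           1.        ]] -0.06221539836434105 [-4.33301900e-01 -5.97232855e+02  4.68841219e+02]
top [[392.68960486   0.         322.19854315]
 [  0.         392.68960486 202.13348034]
 [  0.           0.           1.        ]] 0.0018236344923479029 [ 398.41589213    1.53319141 1179.11651459]
{'time': np.float64(0.1), 'joint_positions': array([ 0.963,  0.343,  1.525, -0.   ,  1.275, -0.146]), 'dq': array([-0.   , -0.002, -0.003, -0.001,  0.001,  0.001]), 'tau': array([ 2.0000e-03, -4.3201e+01, -2.4469e+01,  7.2000e-02,  5.3000e-02,
       -0.0000e+00]), 'tool_pos': array([233.692, 469.706, 214.11 ]), 'tcp_rot': array([-3.14, -0.  ,  2.68]), 'contact_force': array([0.236, 0.746, 0.888]), 'moment': array([-0.029, -0.019, -0.007]), 'finger_force': np.float64(0.0), 'grip_width': np.float64(91.737)}
```

View pics/scene0.png

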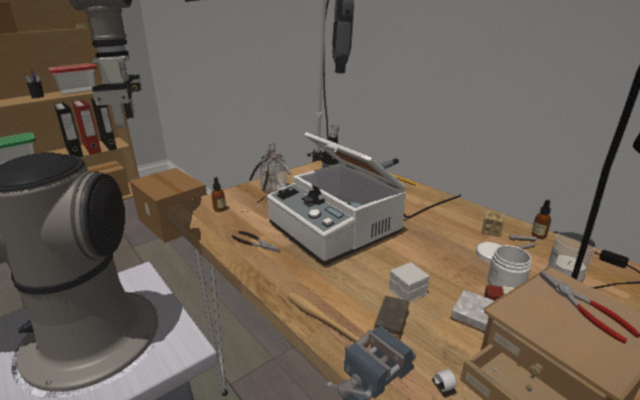

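View pics/top0.png

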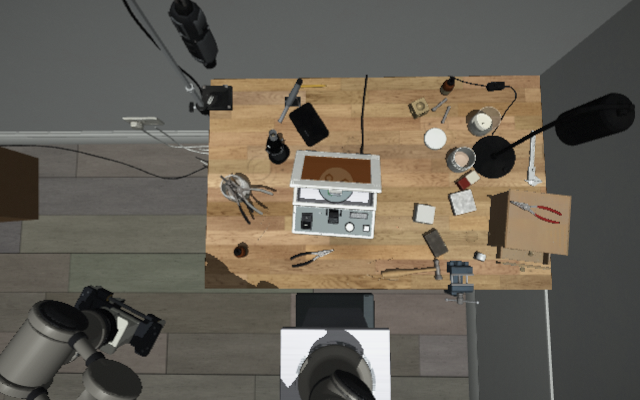

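The scene view shows the box with its lid up at about (340,205). The top view shows it at about (336,195): rocker near (306,220), latch (333,214), start key (350,227), stop key (366,228). The pliers are at (312,258), the bottle at (240,249) and the ring box at (424,213). I'll zoom in on both.

```bash
python3 - <<'E'
import cv2
a=cv2.imread('pics/top0.png')[140:245,280:395]; b=cv2.imread('pics/scene0.png')[125:265,255:415]
cv2.imwrite('pics/topz.png',cv2.resize(a,None,fx=5,fy=5,interpolation=2)); cv2.imwrite('pics/scz.png',cv2.resize(b,None,fx=4,fy=4,interpolation=2))
E
```

```text
(no output)
```

View pics/topz.png

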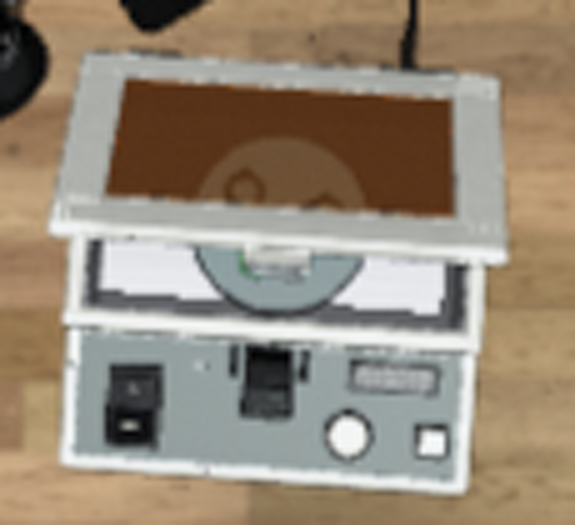

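View pics/scz.png

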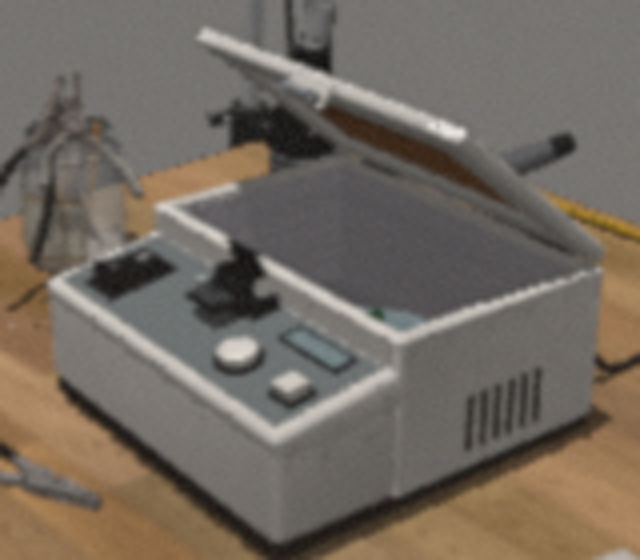

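The zooms show, in top-crop pixels, the start key (348,436), stop key (432,442), rocker (135,404), rim front corners (65,322)/(480,350) and lid front corners (50,232)/(505,262). In the scene crop the start key is at (238,352), the stop key at (291,387), and the lid front corners are at (203,35)/(463,132).

```bash
cat > m.py <<'E'
from h import *
T=load('pics/top0.png');S=load('pics/scene0.png')
def tp(U,V): return (U+.5)/5-.5+280,(V+.5)/5-.5+140
def sp(U,V): return (U+.5)/4-.5+255,(V+.5)/4-.5+125
def tri(a,b):
    o1,d1=ray(T,*tp(*a));o2,d2=ray(S,*sp(*b))
    s=np.linalg.lstsq(np.c_[d1,-d2],o2-o1,rcond=None)[0]
    p=o1+d1*s[0];q=o2+d2*s[1];return (p+q)/2,np.linalg.norm(p-q)
for n,a,b in [('start',(348,436),(238,352)),('stop',(432,442),(291,387)),('lidL',(50,228),(203,35)),('lidR',(505,258),(463,132)),('rimR',(480,350),(402,342)),('rimL',(65,322),(160,205)),('panR',(467,490),(275,440)),('panL',(62,465),(52,285))]:
    p,e=tri(a,b);print(n,p.round(1),round(e,1))
for n,a,z in [('start',(348,436),96),('stop',(432,442),95),('rock',(135,404),98),('rockfront',(131,430),100),('rimL',(65,322),110),('rimR',(480,350),110),('hingeL',(85,52),118),('hingeR',(498,77),118),('panL',(62,465),81),('panR',(467,490),81)]:
    print(n,onz(T,*tp(*a),z).round(1))
E
python3 m.py
```

```text
start [443.1 -41.2  91.4] 0.1
stop [439.7 -87.4  91.3] 0.4
lidL [542.8 111.3 208.8] 1.1
lidR [ 526.4 -114.9  212.1] 0.8
rimR [ 489.8 -113.1  109.2] 1.4
rimL [506.3 113.4 108.7] 3.0
panR [ 413.1 -107.1   80.3] 1.5
panL [428.7 117.8  77.8] 2.7
start [443.  -41.1  96. ]
stop [439.7 -87.2  95. ]
rock [460.6  76.2  98. ]
rockfront [446.1  78.2 100. ]
rimL [504.9 114.1 110. ]
rimR [ 489.1 -112.6  110. ]
hingeL [653.9 103.5 118. ]
hingeR [ 638.6 -123.5  118. ]
panL [427.4 118.1  81. ]
panR [ 413.6 -107.4   81. ]
```

```bash
python3 -m creep '[{"hand":0,"tz":-0.03,"spin":-7.5},{"hand":0,"tz":-0.03,"spin":-7.5},{"hand":0,"tz":-0.03,"spin":-7.5},{"hand":0},{"hand":0}]'
cat > w.py <<'E'
from h import *
O=np.array([537.5,-2.5]);a=-.0695
o=get_obs();p=o["tool_pos"];d=p[:2]-O
bx=np.array([np.cos(a),np.sin(a)]);by=np.array([-np.sin(a),np.cos(a)])
print("t",o["time"],"box xy",(d@bx).round(1),(d@by).round(1),"tip z",(p[2]-14).round(1),"rot",np.round(o["tcp_rot"],3),"F",np.round(o["contact_force"],2),"w",o["grip_width"])
E
python3 w.py
```

```text
t 0.1 box xy -335.9 450.0 tip z 200.1 rot [-3.14 -0.    2.68] F [0.24 0.75 0.89] w 91.73730220660484invalid input at $[0]: expected keys hand, tx, ty, tz, spin
```

All keys are required in every row.

```bash
python3 -m creep '[{"hand":0,"tx":0,"ty":0,"tz":-0.03,"spin":-7.5},{"hand":0,"tx":0,"ty":0,"tz":-0.03,"spin":-7.5},{"hand":0,"tx":0,"ty":0,"tz":-0.03,"spin":-7.5},{"hand":0,"tx":0,"ty":0,"tz":0,"spin":0},{"hand":0,"tx":0,"ty":0,"tz":0,"spin":0}]'
python3 w.py
```

```text
time: 0.72
tool_pos: [233.6, 469.6, 303.6]
tcp_rot: [-3.14, -0.001, 3.071]
contact_force: [0.2, -0.1, -0.2]
grip_width: 46.8
finger_force: 0.0
t 0.725 box xy -335.9 449.9 tip z 289.6 rot [-3.140e+00 -1.000e-03  3.071e+00] F [ 0.2  -0.05 -0.18] w 46.831444014552524
```

```bash
python3 -m creep '[{"hand":0,"tx":-0.029,"ty":-0.0375,"tz":0,"spin":0},{"hand":0,"tx":-0.029,"ty":-0.0375,"tz":0,"spin":0},{"hand":0,"tx":-0.029,"ty":-0.0375,"tz":0,"spin":0},{"hand":0,"tx":-0.029,"ty":-0.0375,"tz":0,"spin":0},{"hand":0,"tx":-0.029,"ty":-0.0375,"tz":0,"spin":0}]'
python3 -m creep '[{"hand":0,"tx":-0.029,"ty":-0.0375,"tz":0,"spin":0},{"hand":0,"tx":-0.029,"ty":-0.0375,"tz":0,"spin":0},{"hand":0,"tx":-0.029,"ty":-0.0375,"tz":0,"spin":0},{"hand":0,"tx":-0.029,"ty":-0.0375,"tz":0,"spin":0},{"hand":0,"tx":-0.029,"ty":-0.0375,"tz":0,"spin":0}]' >/dev/null
python3 -m creep '[{"hand":0,"tx":-0.029,"ty":-0.0375,"tz":0,"spin":0},{"hand":0,"tx":-0.029,"ty":-0.0375,"tz":0,"spin":0},{"hand":0,"tx":0,"ty":0,"tz":0,"spin":0}]'; python3 w.py
```

```text
time: 1.35
tool_pos: [365.7, 271.3, 303.3]
tcp_rot: [-3.14, -0.002, 3.071]
contact_force: [0.7, -0.1, 0.5]
grip_width: 0.6
finger_force: 0.0
time: 2.35
tool_pos: [550.5, -5.5, 302.2]
tcp_rot: [-3.141, -0.004, 3.067]
contact_force: [0.7, 1.4, 0.2]
grip_width: 0.3
finger_force: 0.0
t 2.35 box xy 13.2 -2.1 tip z 288.2 rot [-3.141 -0.004  3.067] F [0.67 1.37 0.2 ] w 0.31049983592265135
```

```bash
python3 -m creep '[{"hand":0,"tx":0,"ty":0.001,"tz":0.03,"spin":0},{"hand":0,"tx":0,"ty":0.001,"tz":0.03,"spin":0},{"hand":0,"tx":0,"ty":0,"tz":0.015,"spin":0},{"hand":0,"tx":0,"ty":0,"tz":0.01,"spin":0},{"hand":0,"tx":0,"ty":0,"tz":0.005,"spin":0}]'
python3 -m creep '[{"hand":0,"tx":0.002,"ty":0,"tz":0.01,"spin":0},{"hand":0,"tx":0.002,"ty":0,"tz":0.01,"spin":0},{"hand":0,"tx":0.002,"ty":0,"tz":0.01,"spin":0},{"hand":0,"tx":0.002,"ty":0,"tz":0.01,"spin":0}]'
python3 -c "
from h import *
cap('scene','pics/scene1.png');a=cv2.imread('pics/scene1.png')[85:265,255:425];cv2.imwrite('pics/sc1z.png',cv2.resize(a,None,fx=3,fy=3,interpolation=2))"; python3 w.py
```

```text
time: 2.98
tool_pos: [550.2, -0.7, 214.7]
tcp_rot: [3.141, 0.0, 3.073]
contact_force: [0.9, 0.3, 0.1]
grip_width: 0.4
finger_force: 0.0
time: 3.48
tool_pos: [542.0, -0.4, 174.2]
tcp_rot: [3.142, 0.0, 3.072]
contact_force: [-0.3, -0.3, 1.7]
grip_width: 0.2
finger_force: 0.5
t 3.525 box xy 3.4 2.5 tip z 158.8 rot [ 3.141e+00 -2.000e-03  3.072e+00] F [ 0.74  0.44 -1.51] w 0.2584411715750729
```

View pics/sc1z.png

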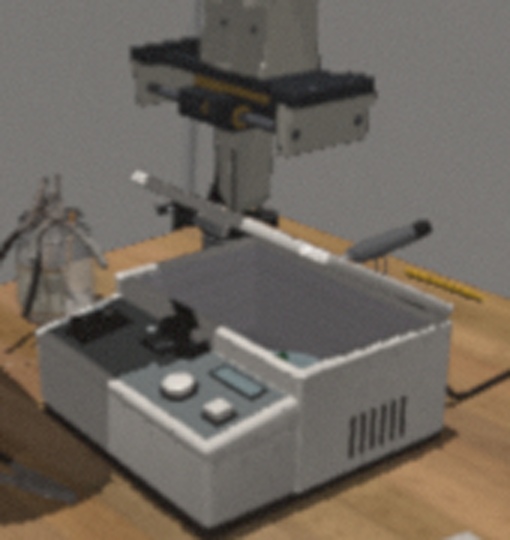

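The closed fingers (about (240,190) in the crop) rest on the lid, and the front edge has come down to about (240,225). The box hasn't moved, so I'll keep pushing.

```bash
python3 -m creep '[{"hand":0,"tx":0.001,"ty":-0.001,"tz":0.01,"spin":0},{"hand":0,"tx":0.001,"ty":-0.001,"tz":0.01,"spin":0},{"hand":0,"tx":0.001,"ty":0,"tz":0.008,"spin":0},{"hand":0,"tx":0,"ty":0,"tz":0.005,"spin":0},{"hand":0,"tx":0,"ty":0,"tz":0,"spin":0}]'
python3 w.py
```

```text
time: 4.15
tool_pos: [538.9, -2.2, 141.3]
tcp_rot: [3.142, -0.001, 3.073]
contact_force: [-0.8, 0.9, 0.7]
grip_width: 0.3
finger_force: 0.3
t 4.15 box xy 1.4 0.4 tip z 127.3 rot [ 3.142e+00 -1.000e-03  3.073e+00] F [-0.75  0.89  0.73] w 0.255653104116018
```

```bash
python3 -m creep '[{"hand":0,"tx":0,"ty":0,"tz":0.003,"spin":0},{"hand":0,"tx":0,"ty":0,"tz":0.002,"spin":0},{"hand":0,"tx":0,"ty":0,"tz":0.001,"spin":0},{"hand":0,"tx":0,"ty":0,"tz":0,"spin":0}]'
python3 -m creep '[{"hand":0,"tx":0,"ty":0,"tz":0.001,"spin":0},{"hand":0,"tx":0,"ty":0,"tz":0.001,"spin":0},{"hand":0,"tx":0,"ty":0,"tz":0,"spin":0}]'
```

```text
time: 4.65
tool_pos: [539.0, -2.2, 135.7]
tcp_rot: [3.142, 0.0, 3.072]
contact_force: [-0.6, -0.4, 0.9]
grip_width: 0.4
finger_force: 0.5
time: 5.03
tool_pos: [539.0, -2.1, 133.6]
tcp_rot: [3.142, -0.0, 3.073]
contact_force: [-1.1, -0.3, 0.2]
grip_width: 0.7
finger_force: 0.6
```

```bash
python3 -m creep '[{"hand":0,"tx":0,"ty":0,"tz":0.001,"spin":0},{"hand":0,"tx":0,"ty":0,"tz":0.001,"spin":0},{"hand":0,"tx":0,"ty":0,"tz":0,"spin":0}]'
python3 -c "
from h import *
cap('scene','pics/scene2.png');a=cv2.imread('pics/scene2.png')[85:265,255:425];cv2.imwrite('pics/sc2z.png',cv2.resize(a,None,fx=4,fy=3.3,interpolation=2))"; python3 w.py
```

```text
time: 5.4
tool_pos: [539.0, -2.1, 131.6]
tcp_rot: [3.142, -0.0, 3.072]
contact_force: [-0.3, -0.2, 2.0]
grip_width: 0.3
finger_force: 0.6
t 5.45 box xy 1.5 0.4 tip z 117.6 rot [ 3.142 -0.     3.072] F [-0.74  0.26  1.34] w 0.4111561626101152
```

View pics/sc2z.png

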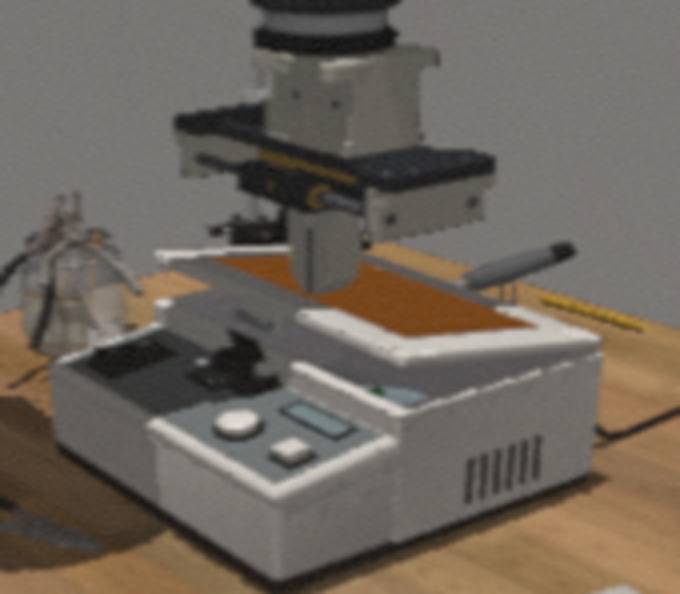

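The lid is still some 20 mm open at its front edge (crop (400,360) against the rim at (400,410)). The fingertips are at about (325,290), higher than the readout says, so I'll check by projecting.

```bash
python3 - <<'E'
from h import *
S=load('pics/scene2.png');o=get_obs();p=o["tool_pos"]
for z in(117.6,130,140,150): print(z,proj(S,[[p[0],p[1],z],[p[0]-9.5,p[1],z],[p[0]-8,p[1]-20,z]]).round(1).tolist())
print("hinge R etc", proj(S,[[537.5-43,-2.5,122],[642-148-8,-2.5-115+10,122]]).round(1).tolist(), onz(S,255+400/4,85+360/3.3,122))
print(np.round(o["joint_positions"],4),np.round(o["tau"],2))
E
```

```text
117.6 [[335.8, 183.2], [332.7, 184.3], [339.2, 186.8]]
130 [[335.9, 178.1], [332.7, 179.2], [339.3, 181.7]]
140 [[335.9, 174.0], [332.7, 175.1], [339.3, 177.5]]
150 [[335.9, 169.8], [332.7, 170.9], [339.3, 173.3]]
hinge R etc [[320.9, 186.8], [351.6, 204.1]] [523.86029885 -78.83533697 122.        ]
[-1.4630e-01  4.4750e-01  1.6064e+00  1.0000e-04  1.0876e+00 -1.6480e+00] [-1.000e-02 -4.552e+01 -2.185e+01 -2.000e-02 -7.000e-02  0.000e+00]
```

```bash
python3 -m creep '[{"hand":0,"tx":0,"ty":0,"tz":0.003,"spin":0},{"hand":0,"tx":0,"ty":0,"tz":0.002,"spin":0},{"hand":0,"tx":0,"ty":0,"tz":0,"spin":0}]'
python3 - <<'E'
from h import *
cap('top','pics/top3.png');cap('scene','pics/scene3.png')
a=cv2.resize(cv2.imread('pics/top3.png')[140:245,270:405],None,fx=5.9,fy=5.9)[:,:800];b=cv2.resize(cv2.imread('pics/scene3.png')[105:215,285:365],None,fx=5,fy=5)
cv2.imwrite('pics/v3.png',cv2.hconcat([cv2.resize(a,(400,311)),cv2.resize(b,(400,550))[:311]]) if 0 else b)
E
```

```text
time: 5.82
tool_pos: [538.9, -2.1, 126.4]
tcp_rot: [3.141, -0.0, 3.072]
contact_force: [-1.2, -0.1, 0.7]
grip_width: 0.6
finger_force: 0.5
```

View pics/v3.png

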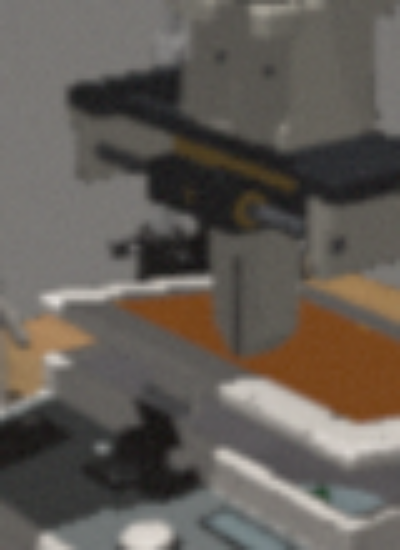

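The fingertips' near corner is at crop (240,357), which is pixel (333,176). That puts the tips about 22 mm above the readout, and the lid follows them down. I'll push on in small steps.

```bash
python3 -m creep '[{"hand":0,"tx":0,"ty":0,"tz":0.002,"spin":0},{"hand":0,"tx":0,"ty":0,"tz":0.002,"spin":0},{"hand":0,"tx":0,"ty":0,"tz":0,"spin":0}]'
python3 -m creep '[{"hand":0,"tx":0,"ty":0,"tz":0.002,"spin":0},{"hand":0,"tx":0,"ty":0,"tz":0.002,"spin":0},{"hand":0,"tx":0,"ty":0,"tz":0,"spin":0}]'
python3 -m creep '[{"hand":0,"tx":0,"ty":0,"tz":0.001,"spin":0},{"hand":0,"tx":0,"ty":0,"tz":0.001,"spin":0},{"hand":0,"tx":0,"ty":0,"tz":0,"spin":0}]'
python3 -m creep '[{"hand":0,"tx":0,"ty":0,"tz":0.001,"spin":0},{"hand":0,"tx":0,"ty":0,"tz":0.001,"spin":0},{"hand":0,"tx":0,"ty":0,"tz":0,"spin":0}]'
```

```text
time: 6.3
tool_pos: [539.0, -2.1, 122.6]
tcp_rot: [3.141, -0.0, 3.072]
contact_force: [-0.5, 0.2, 1.0]
grip_width: 0.1
finger_force: 0.6
time: 6.68
tool_pos: [539.0, -2.1, 118.5]
tcp_rot: [3.141, -0.0, 3.073]
contact_force: [-0.9, 0.7, 1.2]
grip_width: 0.5
finger_force: 0.8
time: 7.05
tool_pos: [539.0, -2.2, 116.7]
tcp_rot: [3.142, 0.0, 3.072]
contact_force: [-0.8, -0.1, 1.8]
grip_width: 0.2
finger_force: 1.1
time: 7.42
tool_pos: [539.1, -2.2, 114.5]
tcp_rot: [3.142, 0.0, 3.072]
contact_force: [-0.2, -0.1, 1.6]
grip_width: 0.9
finger_force: 0.5
```

```bash
python3 -m creep '[{"hand":0,"tx":0,"ty":0,"tz":0.001,"spin":0},{"hand":0,"tx":0,"ty":0,"tz":0.001,"spin":0},{"hand":0,"tx":0,"ty":0,"tz":0,"spin":0}]'
python3 -m creep '[{"hand":0,"tx":0,"ty":0,"tz":0.001,"spin":0},{"hand":0,"tx":0,"ty":0,"tz":0.001,"spin":0},{"hand":0,"tx":0,"ty":0,"tz":0,"spin":0}]'
python3 - <<'E'
from h import *
cap('scene','pics/scene4.png')
cv2.imwrite('pics/v4.png',cv2.resize(cv2.imread('pics/scene4.png')[125:245,265:405],None,fx=5,fy=5))
E
```

```text
time: 7.8
tool_pos: [539.1, -2.2, 112.6]
tcp_rot: [3.142, 0.0, 3.072]
contact_force: [-0.4, -0.6, 1.6]
grip_width: 0.7
finger_force: 0.2
time: 8.18
tool_pos: [539.1, -2.2, 110.6]
tcp_rot: [3.141, 0.0, 3.072]
contact_force: [-2.0, -0.3, 0.9]
grip_width: 0.1
finger_force: 0.7
```

View pics/v4.png

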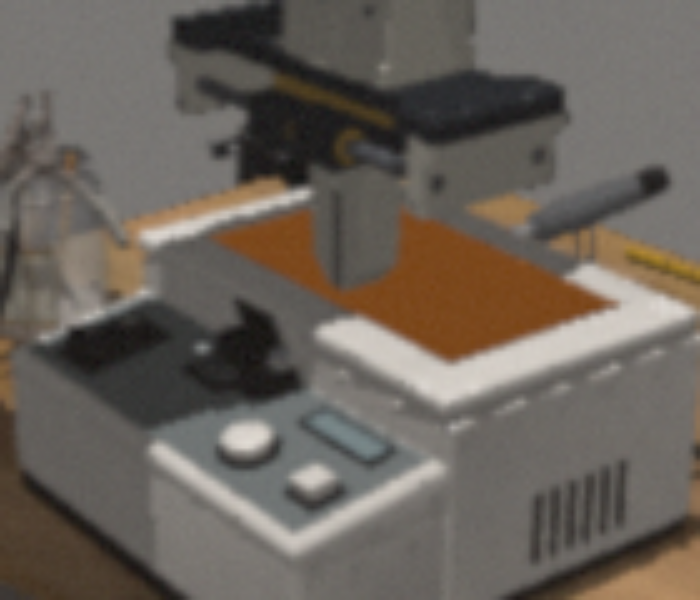

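The lid is almost level now: its front corner is at crop (445,405), pixel (354,206), and the fingertip is at pixel (333,183). I'll press on until the force rises.

```bash
python3 -m creep '[{"hand":0,"tx":0,"ty":0,"tz":0.001,"spin":0},{"hand":0,"tx":0,"ty":0,"tz":0.001,"spin":0},{"hand":0,"tx":0,"ty":0,"tz":0,"spin":0}]'
python3 -m creep '[{"hand":0,"tx":0,"ty":0,"tz":0.001,"spin":0},{"hand":0,"tx":0,"ty":0,"tz":0.001,"spin":0},{"hand":0,"tx":0,"ty":0,"tz":0,"spin":0}]'
```

```text
time: 8.6
tool_pos: [539.1, -2.2, 110.1]
tcp_rot: [-3.142, 0.001, 3.073]
contact_force: [-4.4, 0.5, 11.2]
grip_width: 0.4
finger_force: 6.0
time: 8.98
tool_pos: [539.2, -2.2, 109.9]
tcp_rot: [-3.141, 0.002, 3.073]
contact_force: [-9.3, 0.8, 26.9]
grip_width: 0.1
finger_force: 12.8
```

There's a firm stop at TCP z = 110 with 27 N. The lid top is at 122, so the real tips are at TCP + 12 mm. I'll lift off and check the latch.

```bash
python3 -m creep '[{"hand":0,"tx":0,"ty":0,"tz":-0.004,"spin":0},{"hand":0,"tx":0,"ty":0,"tz":-0.012,"spin":0},{"hand":0,"tx":0,"ty":0,"tz":-0.03,"spin":0},{"hand":0,"tx":0,"ty":0,"tz":0,"spin":0},{"hand":0,"tx":0,"ty":0,"tz":0,"spin":0}]'
python3 w.py
python3 - <<'E'
from h import *
cap('scene','pics/scene5.png')
cv2.imwrite('pics/v5.png',cv2.resize(cv2.imread('pics/scene5.png')[95:245,265:405],None,fx=4,fy=4))
E
```

```text
time: 9.6
tool_pos: [538.8, -2.1, 152.3]
tcp_rot: [3.141, -0.001, 3.072]
contact_force: [-0.6, -0.0, -0.5]
grip_width: 0.4
finger_force: 0.0
t 9.6 box xy 1.3 0.5 tip z 138.3 rot [ 3.141e+00 -1.000e-03  3.072e+00] F [-0.64 -0.   -0.47] w 0.4202631933970943
```

View pics/v5.png

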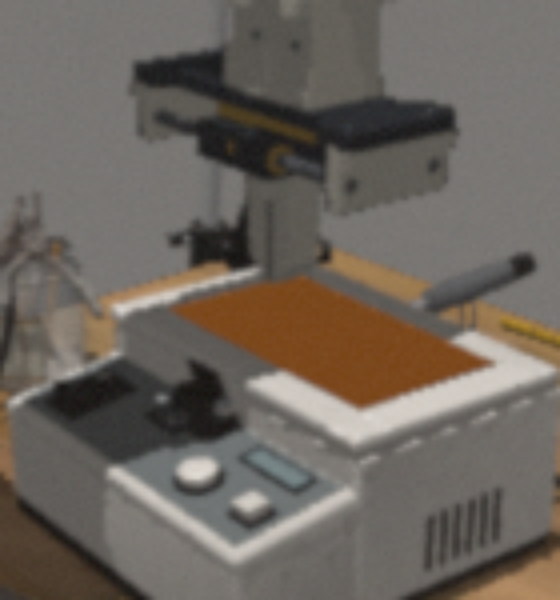

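The lid stays shut with the fingers clear (fingertip at crop (268,277)), and the box hasn't moved. Next is the rocker.

```bash
python3 -m creep '[{"hand":0,"tx":0.025,"ty":0.018,"tz":0,"spin":0},{"hand":0,"tx":0.025,"ty":0.018,"tz":0,"spin":0},{"hand":0,"tx":0.025,"ty":0.018,"tz":0,"spin":0},{"hand":0,"tx":0.025,"ty":0.019,"tz":0,"spin":0},{"hand":0,"tx":0,"ty":0,"tz":0,"spin":0}]'
python3 -m creep '[{"hand":0,"tx":0,"ty":0,"tz":0.025,"spin":0},{"hand":0,"tx":0,"ty":0,"tz":0.02,"spin":0},{"hand":0,"tx":0,"ty":0,"tz":0.01,"spin":0},{"hand":0,"tx":0,"ty":0,"tz":0,"spin":0}]'
python3 w.py
python3 - <<'E'
from h import *
cap('scene','pics/scene6.png')
cv2.imwrite('pics/v6.png',cv2.resize(cv2.imread('pics/scene6.png')[125:245,265:405],None,fx=5,fy=5))
E
```

```text
time: 10.28
tool_pos: [442.4, 78.6, 152.0]
tcp_rot: [3.142, -0.002, 3.074]
contact_force: [0.4, -1.3, -0.2]
grip_width: 0.3
finger_force: 0.0
time: 10.78
tool_pos: [444.2, 77.3, 97.1]
tcp_rot: [-3.141, -0.002, 3.072]
contact_force: [0.1, 0.5, -0.1]
grip_width: 0.4
finger_force: 0.0
t 10.775 box xy -98.6 73.1 tip z 83.1 rot [-3.141e+00 -2.000e-03  3.072e+00] F [ 0.12  0.48 -0.13] w 0.4465803569393696
```

View pics/v6.png

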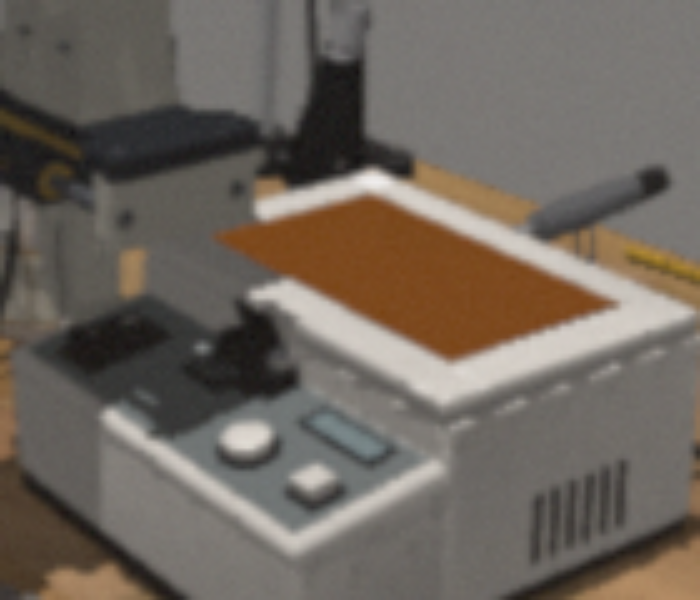

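```bash
python3 - <<'E'
from h import *
S=load('pics/scene6.png');f=lambda P:((proj(S,P)-[265,125])*5+2).round().tolist()
p=get_obs()["tool_pos"]
a=-.0695;bx=np.array([np.cos(a),np.sin(a),0]);by=np.array([-np.sin(a),np.cos(a),0]);e=np.array([0,0,1])
for z in(83,95,109,120):
    q=np.array([p[0],p[1],z]); print(z,f([q-9.5*bx-19*by,q+9.5*bx-19*by,q-9.5*bx+19*by]))
q=np.array([p[0],p[1],150]);print('body z150/175',f([q+37*bx-95*by,q-37*bx-95*by,q+25*e+37*bx-95*by,q+25*e-37*bx-95*by]))
print('bottle,tip', f([[537,-2,122]]))
cap('top','pics/top6.png')
T=load('pics/top6.png')
print('top proj tcp body', proj(T,[q,q+95*by,q-95*by]).round(1))
E
```

```text
83 [[92.0, 385.0], [128.0, 373.0], [50.0, 356.0]]
95 [[90.0, 361.0], [126.0, 350.0], [48.0, 333.0]]
109 [[89.0, 332.0], [125.0, 322.0], [46.0, 305.0]]
120 [[87.0, 310.0], [124.0, 299.0], [45.0, 283.0]]
body z150/175 [[272.0, 276.0], [122.0, 320.0], [271.0, 220.0], [119.0, 262.0]]
bottle,tip [[353.0, 285.0]]
top proj tcp body [[304.8 225.3]
 [268.9 222.8]
 [341.  227.8]]
```

The projection agrees: the finger sits at crop x 45–125, its bottom near y 310–330, above the rocker's front end. The tool z is about 25 mm higher than reported and xy is fine. I'll press down, watching the force.

```bash
python3 -m creep '[{"hand":0,"tx":0.001,"ty":0.001,"tz":0.004,"spin":0},{"hand":0,"tx":0,"ty":0,"tz":0.003,"spin":0},{"hand":0,"tx":0,"ty":0,"tz":0,"spin":0}]'
python3 -m creep '[{"hand":0,"tx":0,"ty":0,"tz":0.001,"spin":0},{"hand":0,"tx":0,"ty":0,"tz":0.001,"spin":0},{"hand":0,"tx":0,"ty":0,"tz":0,"spin":0}]'
python3 -m creep '[{"hand":0,"tx":0,"ty":0,"tz":0.001,"spin":0},{"hand":0,"tx":0,"ty":0,"tz":0.001,"spin":0},{"hand":0,"tx":0,"ty":0,"tz":0,"spin":0}]'
python3 -m creep '[{"hand":0,"tx":0,"ty":0,"tz":0.001,"spin":0},{"hand":0,"tx":0,"ty":0,"tz":0.001,"spin":0},{"hand":0,"tx":0,"ty":0,"tz":0,"spin":0}]'
```

```text
time: 11.25
tool_pos: [443.3, 78.7, 90.6]
tcp_rot: [3.142, -0.0, 3.073]
contact_force: [-0.3, -0.3, 0.0]
grip_width: 0.5
finger_force: 0.0
time: 11.62
tool_pos: [443.4, 78.6, 88.7]
tcp_rot: [3.142, -0.0, 3.072]
contact_force: [0.5, 0.2, -0.1]
grip_width: 0.3
finger_force: 0.0
time: 12.0
tool_pos: [443.0, 78.7, 86.6]
tcp_rot: [3.142, -0.001, 3.073]
contact_force: [-2.1, 0.3, 2.6]
grip_width: 0.6
finger_force: 1.2
time: 12.38
tool_pos: [443.6, 78.6, 84.6]
tcp_rot: [3.142, 0.0, 3.072]
contact_force: [0.7, -0.7, -0.1]
grip_width: 0.5
finger_force: 0.0
```

Contact came at 87 and then the force dropped to zero, so it has snapped over. I'll press a little more to seat it at its stop.

```bash
python3 -m creep '[{"hand":0,"tx":0,"ty":0,"tz":0.001,"spin":0},{"hand":0,"tx":0,"ty":0,"tz":0.001,"spin":0},{"hand":0,"tx":0,"ty":0,"tz":0,"spin":0}]'
python3 -m creep '[{"hand":0,"tx":0,"ty":0,"tz":0.001,"spin":0},{"hand":0,"tx":0,"ty":0,"tz":0.001,"spin":0},{"hand":0,"tx":0,"ty":0,"tz":0,"spin":0}]'
```

```text
time: 12.75
tool_pos: [443.6, 78.6, 82.9]
tcp_rot: [3.141, 0.001, 3.072]
contact_force: [0.0, 0.2, 3.0]
grip_width: 0.9
finger_force: 1.4
time: 13.12
tool_pos: [443.8, 78.6, 82.2]
tcp_rot: [3.142, 0.002, 3.073]
contact_force: [-5.3, -0.4, 18.7]
grip_width: 0.3
finger_force: 9.5
```

```bash
python3 -m creep '[{"hand":0,"tx":0,"ty":0,"tz":-0.01,"spin":0},{"hand":0,"tx":0,"ty":0,"tz":-0.035,"spin":0},{"hand":0,"tx":0,"ty":0,"tz":0,"spin":0}]'
python3 -m creep '[{"hand":0,"tx":-0.001,"ty":-0.03,"tz":0,"spin":0},{"hand":0,"tx":-0.002,"ty":-0.03,"tz":0,"spin":0},{"hand":0,"tx":-0.002,"ty":-0.03,"tz":0,"spin":0},{"hand":0,"tx":-0.002,"ty":-0.029,"tz":0,"spin":0},{"hand":0,"tx":0,"ty":0,"tz":0,"spin":0}]'
python3 w.py
python3 - <<'E'
from h import *
# rocker bar check from top: mean brightness profile; and start key centre unchanged
T=cap('top','pics/top7.png');S=cap('scene','pics/scene7.png')
for f in('scene0','scene6','scene7'):
    g=cv2.cvtColor(cv2.imread(f'pics/{f}.png'),6)[185:200,275:302].astype(int);print(f);print(g[::2,::2])
E
```

```text
time: 13.5
tool_pos: [445.0, 78.7, 127.7]
tcp_rot: [3.141, 0.005, 3.073]
contact_force: [0.6, 0.2, -0.1]
grip_width: 0.6
finger_force: 0.0
time: 14.12
tool_pos: [441.8, -41.8, 124.9]
tcp_rot: [3.141, -0.001, 3.07]
contact_force: [-0.3, 0.2, 0.0]
grip_width: 0.4
finger_force: 0.0
t 14.125 box xy -92.7 -45.9 tip z 110.9 rot [ 3.141e+00 -1.000e-03  3.070e+00] F [-0.3   0.17  0.01] w 0.4494603377237985
scene0
[[105 130 124 135 140 117 104 138 131 115 114 126 125 120]
 [113 135 137 148 158 155 115  91  84  99 111 113 119 138]
 [ 97 133 143 139 110  73  41  85  89  46  74 106 111 114]
 [128 130  45  42  65  40  30  33  35  29  32  52  98 112]
 [119 101  43  31  33  31  34  27  31  32  37  76 108 112]
 [105  59  33  27  33  29  31  36  49  76 107 109 111 114]
 [124 105  61  35  29  30  56  77 107 114 113 114 113 103]
 [189 141 110  86  59  95 113 113 114 113 114 112 113  87]]
scene6
[[ 99  73  84  85  83  82  80  74  66  56  57  68  92  94]
 [113  79  84  80  77  74  57  50  46  54  55  58  59  78]
 [103 111  85  66  49  38  24  44  49  32  39  49  56  58]
 [ 85  71  31  27  43  25  30  27  27  24  31  30  54  52]
 [ 56  53  30  27  25  23  25  26  27  28  30  41  55  56]
 [ 55  36  28  27  25  28  25  30  30  40  49  54  55  56]
 [ 61  50  40  27  26  24  34  46  54  58  58  53  55  48]
 [ 93  69  55  46  38  48  54  56  55  58  58  53  55  47]]
scene7
[[107 136 128 138 144 119  94  87 119 119 119 131 130 125]
 [117 138 141 151 163 157  82  84  65  88 116 116 121 143]
 [101 138 164 159 126  59  44  87  50  31  82 111 117 119]
 [133 159 121  79  47  31  30  32  27  33  28  53 101 104]
 [123  91  42  77  80  30  27  23  26  23  29  43  51  55]
 [113  58  29  25  29  29  23  30  33  42  54  58  55  56]
 [129 106  65  29  29  27  35  44  54  57  56  55  57  50]
 [196 121  80  40  37  53  57  55  56  56  56  56  57  42]]
```

The rocker's image has changed from before: front end down, rear end up. Now the start key.

```bash
python3 -m creep '[{"hand":0,"tx":0,"ty":0,"tz":0.02,"spin":0},{"hand":0,"tx":0,"ty":0,"tz":0.014,"spin":0},{"hand":0,"tx":0,"ty":0,"tz":0.004,"spin":0},{"hand":0,"tx":0,"ty":0,"tz":0,"spin":0}]'
python3 -m creep '[{"hand":0,"tx":0,"ty":0,"tz":0.001,"spin":0},{"hand":0,"tx":0,"ty":0,"tz":0.001,"spin":0},{"hand":0,"tx":0,"ty":0,"tz":0,"spin":0}]'
python3 -m creep '[{"hand":0,"tx":0,"ty":0,"tz":0.001,"spin":0},{"hand":0,"tx":0,"ty":0,"tz":0.001,"spin":0},{"hand":0,"tx":0,"ty":0,"tz":0,"spin":0}]'
```

```text
time: 14.72
tool_pos: [442.1, -39.9, 87.6]
tcp_rot: [3.141, -0.0, 3.073]
contact_force: [0.1, -0.1, 0.1]
grip_width: 0.3
finger_force: 0.0
time: 15.1
tool_pos: [442.2, -40.6, 85.9]
tcp_rot: [3.142, 0.0, 3.072]
contact_force: [-0.3, 0.5, 0.9]
grip_width: 0.2
finger_force: 0.0
time: 15.48
tool_pos: [442.3, -40.6, 83.8]
tcp_rot: [3.142, 0.0, 3.072]
contact_force: [1.1, 0.3, 1.6]
grip_width: 0.8
finger_force: 0.8
```

```bash
python3 -m creep '[{"hand":0,"tx":0,"ty":0,"tz":0.001,"spin":0},{"hand":0,"tx":0,"ty":0,"tz":0.001,"spin":0},{"hand":0,"tx":0,"ty":0,"tz":0,"spin":0}]'
python3 -m creep '[{"hand":0,"tx":0,"ty":0,"tz":0.001,"spin":0},{"hand":0,"tx":0,"ty":0,"tz":0.001,"spin":0},{"hand":0,"tx":0,"ty":0,"tz":0,"spin":0}]'
```

```text
time: 15.85
tool_pos: [442.6, -40.7, 81.8]
tcp_rot: [-3.142, 0.001, 3.072]
contact_force: [1.6, -0.7, 2.0]
grip_width: 0.1
finger_force: 1.3
time: 16.23
tool_pos: [442.8, -40.7, 80.2]
tcp_rot: [-3.141, 0.002, 3.072]
contact_force: [1.1, -0.3, 7.4]
grip_width: 0.6
finger_force: 3.4
```

```bash
python3 -m creep '[{"hand":0,"tx":0,"ty":0,"tz":0.001,"spin":0},{"hand":0,"tx":0,"ty":0,"tz":0,"spin":0},{"hand":0,"tx":0,"ty":0,"tz":0,"spin":0}]'
python3 -m creep '[{"hand":0,"tx":0,"ty":0,"tz":-0.01,"spin":0},{"hand":0,"tx":0,"ty":0,"tz":-0.04,"spin":0},{"hand":0,"tx":0,"ty":0,"tz":-0.05,"spin":0},{"hand":0,"tx":0,"ty":0,"tz":0,"spin":0},{"hand":0,"tx":0,"ty":0,"tz":0,"spin":0}]'
python3 - <<'E'
from h import *
S=cap('scene','pics/scene8.png')
for f in('scene5','scene8'):
    g=cv2.cvtColor(cv2.imread(f'pics/{f}.png'),6).astype(int);print(f);print(g[185:200:2,275:302:2]);print(g[205:222:3,308:325:2]); print('lid edge col',g[195:212,345])
E
```

```text
time: 16.6
tool_pos: [442.9, -40.7, 79.9]
tcp_rot: [-3.141, 0.002, 3.073]
contact_force: [-0.4, 0.9, 14.7]
grip_width: 0.4
finger_force: 7.3
time: 17.23
tool_pos: [441.2, -40.3, 177.9]
tcp_rot: [3.141, -0.002, 3.072]
contact_force: [-1.1, -0.1, 0.2]
grip_width: 0.5
finger_force: 0.0
scene5
[[107 135 128 138 141 119 106 137 124  79  57  73  88  93]
 [115 137 142 147 160 162 120  85  46  48  54  56  56  78]
 [ 98 133 146 139 109  66  36  45  48  29  39  55  57  54]
 [131 130  42  27  35  26  25  23  24  27  26  33  49  56]
 [ 92  56  30  28  28  30  28  25  30  28  31  42  53  54]
 [ 54  35  24  26  25  27  28  26  32  42  53  57  56  53]
 [ 58  51  36  28  24  24  29  45  52  57  55  57  54  52]
 [ 90  67  53  44  31  46  51  56  55  59  54  55  57  43]]
[[ 52  55  71  73  72  80 109 117 116]
 [111 116 118 125 126 117 115 114 106]
 [121 185 208 211 211 196 110 116 115]
 [ 86 152 202 213 174 106  58 112 117]
 [ 99  56  55  61  52  74 110 116 114]
 [135 113 115 116 116 115 116 128 190]]
lid edge col [202 200 199 200 201 183 144 120 100 103 128 128 111 115 122 119 122]
scene8
[[109 136 128 140 141 119  93  86 122 117 117 127 128 123]
 [117 140 143 152 163 160  82  82  67  86 113 116 123 140]
 [102 140 161 158 125  64  47  86  52  29  80 107 116 117]
 [130 158 118  79  46  29  33  28  27  31  30  49  94  71]
 [122  90  44  66  55  31  26  27  29  26  34  40  54  56]
 [114  58  30  27  28  22  29  27  30  43  54  56  57  55]
 [129 106  55  27  34  29  35  43  53  52  58  56  56  51]
 [184  88  66  44  36  49  55  58  57  56  58  55  56  47]]
[[ 54  54  55  56  56  46  56  56  58]
 [ 55  53  55  58  60  56  58  55  51]
 [ 52  84  96  96  95  89  61  56  55]
 [ 49  90 100 103 121  93  41  52  58]
 [ 49  39  53  60  51  67  74  99  84]
 [104 110 116 118 117 118 115 130 192]]
lid edge col [90 93 92 92 94 97 95 92 95 93 96 96 95 96 96 94 98]
```

The key is up again and the rocker is on. The gripper hides the lid edge, so I'll back away and check it.

```bash
python3 -m creep '[{"hand":0,"tx":0,"ty":0.05,"tz":-0.03,"spin":0},{"hand":0,"tx":0,"ty":0.05,"tz":-0.03,"spin":0},{"hand":0,"tx":0,"ty":0.05,"tz":0,"spin":0},{"hand":0,"tx":0,"ty":0,"tz":0,"spin":0},{"hand":0,"tx":0,"ty":0,"tz":0,"spin":0}]'
python3 - <<'E'
from h import *
S=cap('scene','pics/scene9.png')
G={f:cv2.cvtColor(cv2.imread(f'pics/{f}.png'),6).astype(int) for f in('scene0','scene5','scene9')}
for f in G: print(f,G[f][195:212,345],G[f][200:216,354])
d=abs(G['scene9']-G['scene0'])
for n,b in {'ring':(262,300,385,432),'pliers':(228,254,228,285),'bottle':(175,215,208,230),'boxside':(205,262,330,400),'keys':(200,228,305,340)}.items(): print(n,d[b[0]:b[1],b[2]:b[3]].mean().round(1),np.percentile(d[b[0]:b[1],b[2]:b[3]],95))
E
```

```text
time: 17.9
tool_pos: [451.7, 108.7, 237.3]
tcp_rot: [-3.141, -0.003, 3.073]
contact_force: [-1.0, 0.3, -0.5]
grip_width: 0.2
finger_force: 0.0
scene0 [ 86  81  81  80  80  77 103 152 190 201 187 152 122 119 118 117 117] [ 83  84  95 123 127 120 126 148 189 199 181 141 129 133 136 136]
scene5 [202 200 199 200 201 183 144 120 100 103 128 128 111 115 122 119 122] [204 202 205 210 208 182 134 112  93  98 119 128 132 133 131 138]
scene9 [199 197 197 198 198 180 145 121 101 101 124 125 109 115 119 120 121] [201 202 203 208 211 183 131 107  93  99 118 117 125 127 126 121]
ring 1.7 4.0
pliers 31.7 74.0
bottle 1.8 4.0499999999999545
boxside 3.4 6.0
keys 2.7 5.0
```

The lid is still shut, the box and bystanders haven't moved (the change at the pliers is the arm's shadow), and both keys look the same as at the start.

```bash
python3 -c "
from plant import close_job
print(close_job())"
```

```text
the job is handed in; nothing more can be done
None
```

I latched the lid shut, tipped the rocker to on, pressed the start key down and let it come up again, and handed the job in; the last pictures show the box unmoved, but no verdict came back.

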